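Push the spacer row home and shut the keeper

ROBOT

A 7-joint arm with a two-finger parallel gripper is mounted at the origin on the work surface. World frame = base frame: x ahead of the robot, y to its left, z up, the work surface at z = 0. Lengths are in mm, angles in rad, forces in N, time in s.
With the tool pointing down it reaches from about 350 to 900 mm from the base axis. Payload 7.2 kg.
Tool frame: the origin (TCP) lies at the very end of the fingers, on their centre line; the grasp point (between the pads) lies 19 mm behind it; z points along the fingers, y is the direction in which the jaws open and shut (so a half turn about z gives the same grasp; the last joint's range is limited). The gripper opens to 85 mm and grips with 20 to 120 N. Pads are 22 mm wide; open, the fingers measure 114 mm over their backs; the gripper's body (76 mm by 85 mm) begins 54 mm behind the grasp point. The pads swing forward as they close: fully open they stand 13 mm farther back than shut.
Start: joints at [-1.274, 0.411, -0.013, 1.596, 0.006, 1.134, -0.082], TCP at [222.986, 583.872, 231.297] pointing down, gripper open.
Joint ranges: [-2.95, 2.95], [-0.29, 1.99], [-1.47, 1.44], [0.14, 2.54], [-1.03, 4.17], [0.13, 1.85], [-2.86, 2.86]. Speed limits (rad/s): [2.39, 2.39, 3.01, 3.01, 3.14, 3.14, 3.14].

INTERFACE

Orientations are given as a unit quaternion [w, x, y, z].
In Python, from rig import * gives the robot as it stands.
- The arm moves only by the tool servo_tool, never from a script. Its arguments are lists of equal length, an entry for each row: "delta_pos": the shift along the tool's x, y, z in units of 0.15 m (1.0 is 0.15 m), a list of three; "rotation": the turn, a rotation vector about the tool's x, y, z in units of 90 degrees (1.0 is 90 degrees), a list of three. A call has exactly 10 rows; each row is the pose to reach, as a shift and turn from the pose measured when the call began, along the tool's axes at that moment; what a row does not reach only later rows make up. A row lasts 1/8 s, in which the tool goes at most 62.5 mm and 10.7 degrees, less where a joint would pass 70% of its speed; a pose out of reach is approached as far as the arm can. A call with a number of a shift or a turn outside -1 to 1 is refused whole. A call with a gripper value outside its range is refused whole. "claw" is the opening, from -1 (shut) to 1 (fully open), set as the call begins (left out, the last holds). The fingers move at their own pace and stop on an object; "grip_force" is the grip in N (left out, the last holds). Time passes only in rows, so rows that repeat a pose let the fingers close, or fill a call up. It gives the time, the measured TCP pose, the force and the opening at its end, in the units of the state.
- read_state(): the state, without advancing time (a new reading comes with each control period).
- read_camera(name): name is "scene" or "top"; returns (picture, depth): 384x512x3 uint8, red, green, blue; 384x512 float32, mm along the optical axis (not along the pixel's ray), 0 where there is no reading.
- camera_params(name): a dict with "camera_matrix" (3x3 intrinsics, pixels), "R" (3x3) and "t" (3): a world point X has camera coordinates R X + t. Camera axes: x right, y down, z forward; pixel columns grow to the right and rows downward; lengths in mm; the calibration is good to about 2 mm. A picture is of the moment at which its call begins. camera_params takes no time and is no camera call.
- finish_job(): hands the job in, once; it reports no verdict.
The state is a dict: "time": time; "joint_positions": joint angles; "dq": joint speeds; "tau": joint torques, N m; "ee_pos": TCP position; "ee_rot": TCP orientation; "wrist_force": force on the tool from outside, world axes, zero at the start; "torque": the same for the moment, N m; "grip_width": finger opening in mm.
Only numpy, scipy, OpenCV 4.12 (cv2) and the standard library are available. Lean on these libraries where they do the work, as an engineer would, in place of code of your own. Each camera call takes 0.05 s, during which the arm holds its last target. There are 200 camera calls.

TASK

In the rail on the body-shop bench a row of four touching spacer blocks stands short of the yellow end stop. Push the row along the rail from behind, as one train, until it is fully home against the stop with no gaps; then push the red keeper knob all the way in, towards the rail, so that the bolt closes behind the last block. Push only with the fingers: do not grip, lift or tip the blocks, and leave everything else on the bench alone.

Things in the scene. Friction and masses are not known exactly. Their poses are not given: they have to be found in the camera images.
- rail: Straight aluminium channel fixed to the table. Origin on the table under the channel midline, beside the keeper; x runs along the channel to the end stop, y to the keeper side (robot side), z up. Channel floor 8 mm above the table, 42 mm wide inside, open end at x = -180 mm; walls 7 mm thick, only 16 mm above the table, so the blocks stand well above them.
- stop_face (a point): Centre of the face of the yellow end stop (fixed, 56 mm wide, top 52 mm above the table) that the first block must meet: at x = 140, z = 28 mm in the rail frame. With the row home, the rear face of the last block is at rail x = 4 mm.
- keeper (a joint): Travel of the keeper bolt, m: 0 open, 0.038 fully in (hard stop); starts at 0 to 0.006. It slides along minus y of the rail at rail x = -4 mm, friction about 1.5 N, and stays where left. Its blade, 10 mm wide, travels 23 to 30 mm above the table over the wall; open, it ends outside the channel; in, it crosses the midline. Unless the row is home it hits the side of a block.
- knob (a point): Middle of the red upright knob on the bolt: 18 mm across, 30 to 66 mm above the table (this point 48), 77 mm from the channel midline when open, 39 when fully in. The bolt reaches 12 mm outward of the knob centre, its top 30 mm high. A fixed grey guide under it, 18 mm high, ends 67 mm from the midline; the table beyond is clear.
- spacer1_center (a point): Centre of the blue spacer block, loose, 34 mm along the rail, 38 wide, 40 tall, about 0.12 kg, standing in the channel (centre 28 mm above the table). The four blocks stand in any colour order, touching, as one row 60 to 110 mm short of the stop; axes as the rail.
- spacer2_center (a point): Centre of the orange spacer block, loose, 34 mm along the rail, 38 wide, 40 tall, about 0.12 kg, standing in the channel (centre 28 mm above the table). The four blocks stand in any colour order, touching, as one row 60 to 110 mm short of the stop; axes as the rail.
- spacer3_center (a point): Centre of the green spacer block, loose, 34 mm along the rail, 38 wide, 40 tall, about 0.12 kg, standing in the channel (centre 28 mm above the table). The four blocks stand in any colour order, touching, as one row 60 to 110 mm short of the stop; axes as the rail.
- spacer4_center (a point): Centre of the bare aluminium spacer block, loose, 34 mm along the rail, 38 wide, 40 tall, about 0.12 kg, standing in the channel (centre 28 mm above the table). The four blocks stand in any colour order, touching, as one row 60 to 110 mm short of the stop; axes as the rail.
- spacer1: The same block; origin at the middle of its underside.
- spacer2: The same block; origin at the middle of its underside.
- spacer3: The same block; origin at the middle of its underside.
- spacer4: The same block; origin at the middle of its underside.
- socket: chrome socket, loose, standing, 30 mm across, 45 tall, beside the rail; leave alone. Origin on its underside.
- bushing: brass bushing, loose, standing, 32 mm across, 40 tall, beside the rail; leave alone. Origin on its underside.
- tape: yellow tape roll lying flat, loose, 104 mm across, 24 tall, beyond the rail; leave alone. Origin on its underside.
- screwdriver: loose screwdriver lying on the table, handle towards its -x; leave alone.
- wrench: loose wrench lying on the table, handle towards its -x; leave alone.
- spraycan: loose blue spray can, standing, 64 mm across, 160 tall; leave alone. Origin on its underside.
- jar: loose jar with steel lid, standing, 72 mm across, 90 tall; leave alone. Origin on its underside.
Mind the look-alikes: they are no part of the job. What is shaped like the spacer4 but pink is not meant.

How it is judged:
By the outcome, as a careful person would: the job done as asked, in the order asked, and still so for the second after the job is handed in, with the robot touching nothing.
It also fails if it takes over 48 s, if anything falls off the work surface, if the arm or the gripper's body presses on something with over 40 N, if the wrist force passes 120 N, or if a joint passes its speed limit or range.

## Working session

There is one attempt and no reset: what is moved stays moved. The work goes in short steps, Python scripts to look and compute and a tool call to move; the robot and the scene stay as the last step left them, time stands still between calls to the robot, and variables do not carry over. Pictures are saved under pics/ and viewed, about 8 in all and at most 12, crops included, and the job is handed in when it is done.

Besides the shell and the picture viewer there is one more tool, called after "Emit:" as name(argument=value, ...), one argument or row to a line, values as JSON. servo_tool: Moves the arm, as the interface text tells. Shifts and turns lie within -1 to 1; 1 stands for 0.15 m of shift or 90 degrees of turn. Its arguments: {"type":"object","properties":{"delta_pos":{"type":"array","items":{"type":"array","items":{"type":"number"}}},"rotation":{"type":"array","items":{"type":"array","items":{"type":"number"}}},"claw":{"type":"number"},"grip_force":{"type":"number"}},"required":["delta_pos","rotation"]}

```bash
mkdir -p pics
python3 - <<'E'
from rig import *
import cv2,numpy as np
for n in("top","scene"):
    p,d=read_camera(n); np.savez(f"{n}0.npz",p=p,d=d); cv2.imwrite(f"pics/{n}0.png",cv2.cvtColor(p,cv2.COLOR_RGB2BGR))
    c=camera_params(n); print(n,c)
s=read_state();print(s["time"],s["ee_pos"],s["ee_rot"],s["grip_width"])
E
```

```text
top {'camera_matrix': array([[482.42164022,   0.        , 252.02908593],
       [  0.        , 482.42164022, 193.06114978],
       [  0.        ,   0.        ,   1.        ]]), 'R': array([[ 0.02094583, -0.99965705,  0.01571816],
       [-0.98827764, -0.02308028, -0.1509126 ],
       [ 0.15122362, -0.01237291, -0.98842214]]), 't': array([  -1.90546338,  537.99518287, 1311.0334796 ])}
scene {'camera_matrix': array([[480.88418656,   0.        , 256.38098983],
       [  0.        , 480.88418656, 197.4647409 ],
       [  0.        ,   0.        ,   1.        ]]), 'R': array([[-0.73278886,  0.68043544, -0.00530106],
       [ 0.55823272,  0.59669252, -0.5764844 ],
       [-0.38909731, -0.42540057, -0.81709096]]), 't': array([ 392.11957805, -259.36921835, 1577.89284595])}
0.1 [222.84382536 583.4601768  230.53564154] [-9.21831561e-05  1.81374009e-01  9.83413936e-01 -7.00226260e-04] 85.26122399498496
```

View pics/top0.png

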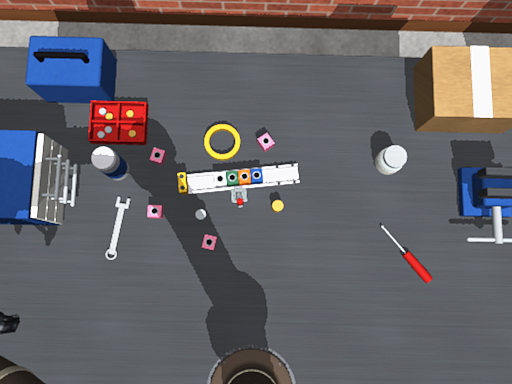

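View pics/scene0.png

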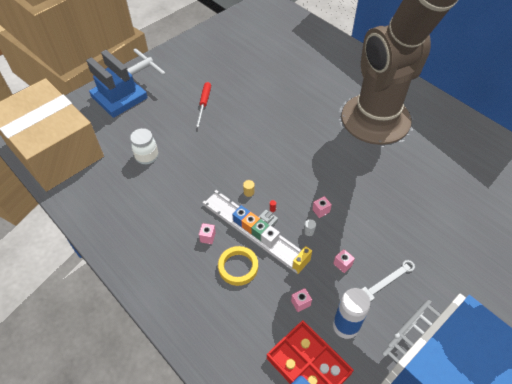

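The top view shows the rail from about (187,182) to (299,173), with the stop at (183,182) on the left. The row is aluminium (220,178), green (232,177), orange (245,176) and blue (257,175). The red knob is at (240,201), the bushing at (278,205) and the socket at (200,214).

Possible look-alikes are the pink blocks at (157,155), (266,141), (154,211) and (209,242), and the yellow tape at (222,141). The red screwdriver at (418,265) could be taken for the knob. I choose the row standing in the rail and the red knob at (240,201).

```bash
cat > h.py <<'E'
from rig import *
import cv2,numpy as np
def ray(n,u,v,z):
    c=camera_params(n);K,R,t=c["camera_matrix"],c["R"],c["t"]
    C=-R.T@t; r=R.T@np.linalg.solve(K,[u,v,1.]); return C+r*(z-C[2])/r[2]
def cloud(n,p,d):
    c=camera_params(n);K,R,t=c["camera_matrix"],c["R"],c["t"]
    v,u=np.mgrid[:384,:512]; m=d>0
    q=np.stack([(u-K[0,2])/K[0,0]*d,(v-K[1,2])/K[1,1]*d,d],-1)
    return (q-t)@R, m
E
python3 - <<'E'
from h import *
ims=[]
for n,x0,y0,w,h in(("top",165,150,145,70),("scene",190,170,140,110)):
    z=np.load(n+"0.npz");p,d=z["p"],z["d"]; X,m=cloud(n,p,d)
    cv2.imwrite(f"pics/{n}crop.png",cv2.cvtColor(cv2.resize(p[y0:y0+h,x0:x0+w],None,fx=5.4,fy=5.4,interpolation=cv2.INTER_CUBIC),cv2.COLOR_RGB2BGR))
    hsv=cv2.cvtColor(p,cv2.COLOR_RGB2HSV).astype(int);H,S,V=hsv[...,0],hsv[...,1],hsv[...,2]
    win=np.zeros(m.shape,bool);win[y0:y0+h,x0:x0+w]=1
    near=win&m&(X[...,0]>400)&(X[...,0]<760)
    for name,c,zr in(("blue",(S>120)&(abs(H-110)<12),(42,54)),("orange",(S>150)&(abs(H-14)<6),(42,54)),("green",(S>100)&(abs(H-70)<20),(42,54)),("stop",(S>150)&(abs(H-24)<6),(45,58)),("knob",(S>150)&((H<5)|(H>175)),(58,72)),("brass",(S>100)&(abs(H-20)<8),(34,46))):
        k=near&c&(X[...,2]>zr[0])&(X[...,2]<zr[1])
        P=X[k]
        if len(P): print(n,name,len(P),P.mean(0).round(1),P.min(0).round(0),P.max(0).round(0))
    k=near&(X[...,2]>43)&(X[...,2]<53)&(abs(X[...,1]-X[k][:,1].mean())<250)
    for name,zr in(("top48",(44,52)),("wall16",(12,20))):
        k=near&(X[...,2]>zr[0])&(X[...,2]<zr[1]);P=X[k];print(n,name,len(P),P.min(0).round(0),P.max(0).round(0))
        if len(P)>20:
            r=cv2.minAreaRect(P[:,:2].astype(np.float32));print(r)
    tb=win&m&(abs(X[...,2])<8);print("table z",np.median(X[tb][:,2]))
E
```

```text
top blue 95 [585.    5.   47.4] [549. -17.  42.] [606. 208.  53.]
top orange 101 [581.   39.7  47.1] [549.  16.  42.] [603. 199.  52.]
top green 82 [577.1  67.2  47.4] [559.  50.  42.] [598.  84.  53.]
top stop 126 [560.3 200.   51.4] [519. -63.  45.] [602. 219.  58.]
top knob 29 [510.7  43.5  65.6] [503.  37.  61.] [517.  51.  70.]
top brass 130 [527.4 -10.9  40.8] [489. -78.  34.] [603. 218.  46.]
top top48 677 [461. -74.  44.] [606. 219.  52.]
((534.0908203125, 71.68317413330078), (132.51730346679688, 285.5240783691406), 4.784344673156738)
top wall16 624 [ 489. -124.   12.] [669. 260.  20.]
((597.5440063476562, 70.52449035644531), (390.71575927734375, 170.96405029296875), 80.55781555175781)
table z -0.21010093518372017
scene blue 56 [593.3  -1.7  48. ] [572. -20.  43.] [610.  14.  52.]
scene orange 72 [589.7  33.   47.6] [568.  13.  42.] [606.  48.  54.]
scene green 1 [599.   71.6  45.1] [599.  72.  45.] [599.  72.  45.]
scene stop 106 [565.2 208.1  51.2] [537. 193.  45.] [594. 218.  57.]
scene knob 29 [514.9  43.2  64.9] [506.  35.  59.] [521.  50.  71.]
scene brass 156 [543.7  30.8  40.5] [493. -80.  34.] [606. 218.  46.]
scene top48 758 [413. -71.  44.] [694. 218.  52.]
((550.99462890625, 60.876251220703125), (199.55596923828125, 285.13397216796875), 23.83037567138672)
scene wall16 761 [ 400. -125.   12.] [743. 217.  20.]
((603.609619140625, 55.8089599609375), (293.6263427734375, 336.592529296875), 26.602821350097656)
table z 0.31289478924150993
```

View pics/topcrop.png

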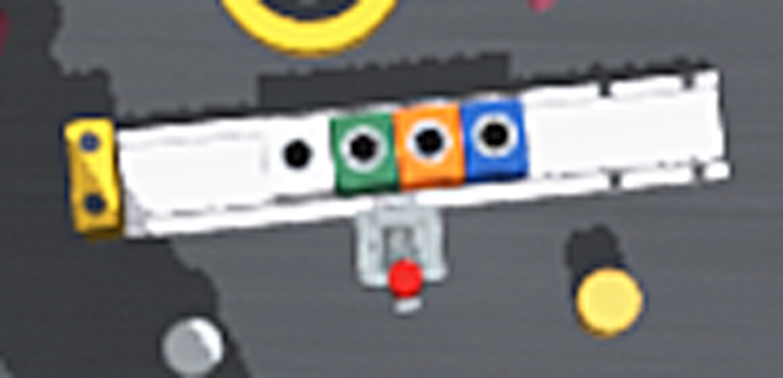

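View pics/scenecrop.png

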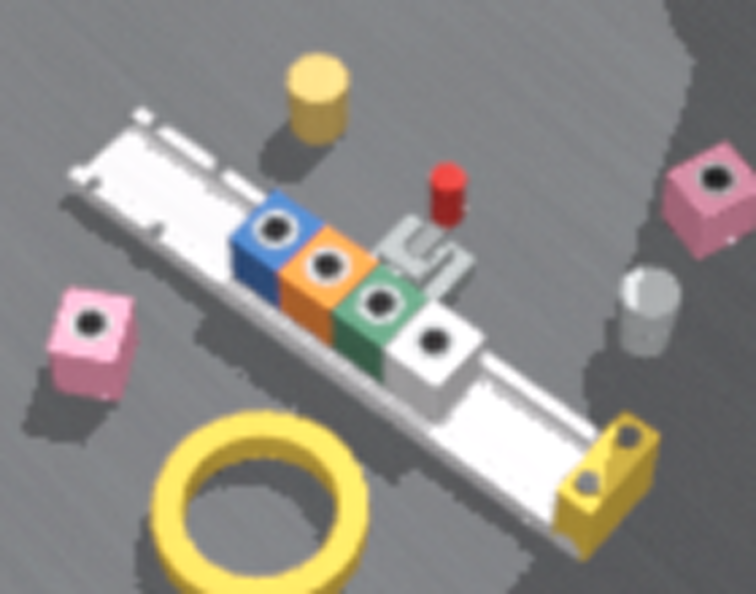

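The close crops confirm it. In the top crop the block-top holes are at (297,154) aluminium, (363,148) green, (430,142) orange and (494,135) blue, and the knob is at (405,272). The scene crop shows the same order, with no pink blocks in the rail.

Run:
```python
from h import *
def P(n,x,y,z):
    o=dict(top=(165,150),scene=(190,170))[n]
    return ray(n,o[0]+(x+.5)/5.4-.5,o[1]+(y+.5)/5.4-.5,z)
T={"alu":(297,154,48),"green":(363,148,48),"orange":(430,142,48),"blue":(494,135,48),"knob":(405,272,66),"holeA":(90,142,52),"holeB":(95,203,52),"faceA":(113,120,52),"faceB":(120,222,52),"brass":(608,300,40),"sock":(194,345,45),"endA":(716,72,16),"endB":(729,170,16)}
S={"alu":(434,341,48),"green":(381,302,48),"orange":(327,265,48),"blue":(275,229,48),"knob":(448,174,66),"holeB":(629,437,52),"holeA":(588,484,52),"faceA":(557,496,52),"faceB":(626,412,52),"brass":(318,76,40),"sock":(651,285,45),"endA":(72,174,16),"endB":(142,115,16)}
W={k:(P("top",*T[k])[:2],P("scene",*S[k])[:2]) for k in T}
for k,(a,b) in W.items(): print(k,a.round(1),b.round(1))
M={k:(a+b)/2 for k,(a,b) in W.items()}
B=np.array([M[k] for k in("blue","orange","green","alu")])
hm=(M["holeA"]+M["holeB"])/2
L=np.vstack([B,hm[None]]).astype(np.float32)
vx,vy,cx,cy=cv2.fitLine(L,cv2.DIST_L2,0,.01,.01).ravel(); e=np.array([vx,vy]);e*=np.sign(vy);c=np.array([cx,cy]);n=np.array([-e[1],e[0]])
print("dir",e,"yaw",np.degrees(np.arctan2(e[1],e[0])))
print("stop/hole normal",np.degrees(np.arctan2(*(M["holeA"]-M["holeB"])[::-1])))
for k,v in M.items(): print(k,"s %.1f"%((v-c)@e),"lat %.1f"%((v-c)@n))
print("c",c)
```

```text
alu [577.  101.7] [576.7  98. ]
green [581.   67.6] [580.3  63.9]
orange [585.  33.] [585.2  29.5]
blue [ 5.895e+02 -1.000e-01] [589.8  -4.3]
knob [514.1  44. ] [511.5  39.7]
holeA [580.  208.4] [579.7 205.7]
holeB [548.2 204.5] [547.4 201.5]
faceA [591.8 197. ] [594.8 200.2]
faceB [538.6 191.2] [538.6 191.1]
brass [505.5 -61. ] [505.  -65.3]
sock [476.7 151.6] [473.9 147.1]
endA [ 632.7 -118.8] [ 631.5 -119.9]
endB [ 579.7 -126.1] [ 579.7 -124.1]
dir [-0.12259258  0.9924571 ] yaw 97.04175
stop/hole normal 7.254207038582357
alu s 20.1 lat -0.1
green s -14.3 lat 0.3
orange s -49.0 lat 0.1
blue s -82.8 lat -0.3
knob s -29.6 lat 70.5
holeA s 126.1 lat -16.2
holeB s 126.0 lat 16.1
faceA s 116.1 lat -28.6
faceB s 115.4 lat 26.7
brass s -133.0 lat 90.9
sock s 81.6 lat 94.6
endA s -204.2 lat -28.1
endB s -203.5 lat 24.6
c [579.1936   79.92763]
```

```bash
cat > go.py <<'E'
import sys
from h import *
from scipy.spatial.transform import Rotation as Ro
e=np.array([-.1226,.9925]);nn=np.array([-.9925,-.1226]);O=np.array([582.2,55.8])
s=read_state();p=np.array(s["ee_pos"]);R=Ro.from_quat(s["ee_rot"],scalar_first=True)
d=p[:2]-O
print("t",s["time"],"rail",(d@e).round(1),(d@nn).round(1),"z",p[2].round(1),"F rail",(s["wrist_force"][:2]@e).round(1),(s["wrist_force"][:2]@nn).round(1),np.round(s["wrist_force"][2],1),"grip",round(s["grip_width"],1))
if len(sys.argv)>1:
    x,y,z=map(float,sys.argv[1:4])
    w=np.r_[O+x*e+y*nn,z]
    ex=np.r_[e,0];ez=np.array([0,0,-1.]);T=Ro.from_matrix(np.c_[ex,np.cross(ez,ex),ez])
    print("shift units",(R.inv().apply(w-p)/150).round(3),"rot units",((R.inv()*T).as_rotvec()/(np.pi/2)).round(3))
E
python3 go.py -120 0 150
```

```text
t 0.1 rail 567.8 292.0 z 230.5 F rail 0.2 -1.5 0.5 grip 85.3
shift units [-3.868 -3.138  0.542] rot units [-0.001  0.001  0.69 ]
```

Emit:
servo_tool(
  delta_pos=[
    [-0.1,-0.08,0],
    [-0.22,-0.18,0],
    [-0.34,-0.28,0],
    [-0.46,-0.37,0],
    [-0.58,-0.47,0],
    [-0.7,-0.57,0],
    [-0.8,-0.65,0],
    [-0.9,-0.73,0],
    [-1,-0.8,0],
    [-1,-0.8,0],
  ],
  rotation=[
    [0,0,0.03],
    [0,0,0.06],
    [0,0,0.09],
    [0,0,0.12],
    [0,0,0.15],
    [0,0,0.18],
    [0,0,0.2],
    [0,0,0.22],
    [0,0,0.24],
    [0,0,0.24],
  ],
  claw=-1,
  grip_force=40,
)

```text
time: 1.35
ee_pos: [321.3, 416.6, 230.8]
ee_rot: [0.0, 0.364, 0.932, -0.001]
wrist_force: [-0.6, 0.0, -0.2]
grip_width: 0.2
```

```bash
python3 go.py -120 0 150
```

```text
t 1.35 rail 390.1 214.7 z 230.8 F rail 0.1 0.6 -0.2 grip 0.2
shift units [-3.519 -1.107  0.544] rot units [-0.     0.001  0.448]
```

Emit:
servo_tool(
  delta_pos=[
    [-0.12,-0.04,0],
    [-0.24,-0.08,0],
    [-0.36,-0.12,0],
    [-0.48,-0.16,0],
    [-0.6,-0.2,0],
    [-0.7,-0.23,0],
    [-0.8,-0.26,0],
    [-0.9,-0.29,0],
    [-1,-0.32,0],
    [-1,-0.32,0],
  ],
  rotation=[
    [0,0,0.05],
    [0,0,0.1],
    [0,0,0.15],
    [0,0,0.2],
    [0,0,0.25],
    [0,0,0.3],
    [0,0,0.35],
    [0,0,0.4],
    [0,0,0.448],
    [0,0,0.448],
  ],
)

```text
time: 2.6
ee_pos: [399.4, 279.6, 231.1]
ee_rot: [0.001, 0.663, 0.749, -0.0]
wrist_force: [0.1, 0.3, -0.3]
grip_width: -0.1
```

```bash
python3 go.py -120 0 150
```

```text
t 2.6 rail 244.6 154.0 z 231.1 F rail 0.3 -0.1 -0.3 grip -0.1
shift units [-2.429  1.028  0.544] rot units [-0.     0.001 -0.   ]
```

Emit:
servo_tool(
  delta_pos=[
    [-0.12,0.04,0],
    [-0.24,0.09,0],
    [-0.36,0.14,0],
    [-0.48,0.19,0],
    [-0.6,0.24,0],
    [-0.7,0.28,0],
    [-0.8,0.32,0],
    [-0.9,0.36,0],
    [-1,0.4,0],
    [-1,0.4,0],
  ],
  rotation=[
    [0,0,0],
    [0,0,0],
    [0,0,0],
    [0,0,0],
    [0,0,0],
    [0,0,0],
    [0,0,0],
    [0,0,0],
    [0,0,0],
    [0,0,0],
  ],
)

```text
time: 3.85
ee_pos: [477.7, 137.2, 231.3]
ee_rot: [0.001, 0.663, 0.749, -0.001]
wrist_force: [-0.8, 0.7, -0.2]
grip_width: -0.2
```

Emit:
servo_tool(
  delta_pos=[
    [-0.12,0.04,0],
    [-0.24,0.09,0],
    [-0.36,0.14,0.05],
    [-0.48,0.19,0.1],
    [-0.6,0.24,0.15],
    [-0.7,0.28,0.2],
    [-0.8,0.32,0.25],
    [-0.9,0.36,0.3],
    [-1,0.4,0.35],
    [-1,0.4,0.35],
  ],
  rotation=[
    [0,0,0],
    [0,0,0],
    [0,0,0],
    [0,0,0],
    [0,0,0],
    [0,0,0],
    [0,0,0],
    [0,0,0],
    [0,0,0],
    [0,0,0],
  ],
)

```text
time: 5.1
ee_pos: [555.2, -4.7, 178.5]
ee_rot: [0.0, 0.663, 0.748, -0.001]
wrist_force: [-0.4, -0.2, 0.1]
grip_width: 0.1
```

```bash
python3 go.py -120 0 80
```

```text
t 5.1 rail -56.8 34.2 z 178.5 F rail -0.2 0.4 0.1 grip 0.1
shift units [-0.42   0.23   0.657] rot units [-0.001  0.001 -0.002]
```

Emit:
servo_tool(
  delta_pos=[
    [-0.1,0.06,0],
    [-0.2,0.12,0.05],
    [-0.32,0.18,0.15],
    [-0.42,0.23,0.25],
    [-0.42,0.23,0.37],
    [-0.42,0.23,0.49],
    [-0.42,0.23,0.6],
    [-0.42,0.23,0.68],
    [-0.42,0.23,0.72],
    [-0.42,0.23,0.72],
  ],
  rotation=[
    [0,0,0],
    [0,0,0],
    [0,0,0],
    [0,0,0],
    [0,0,0],
    [0,0,0],
    [0,0,0],
    [0,0,0],
    [0,0,0],
    [0,0,0],
  ],
)

```text
time: 6.35
ee_pos: [596.8, -63.3, 70.4]
ee_rot: [0.0, 0.663, 0.748, -0.001]
wrist_force: [0.5, 0.8, -0.4]
grip_width: -0.0
```

```bash
python3 go.py -120 0 20
python3 - <<'E'
from h import *
ims=[]
for n,x0,y0,w,h in(("top",165,140,145,80),("scene",190,160,145,115)):
    p,d=read_camera(n); ims.append(cv2.resize(p[y0:y0+h,x0:x0+w],None,fx=3.7,fy=3.7,interpolation=cv2.INTER_CUBIC))
w=min(i.shape[1] for i in ims);cv2.imwrite("pics/a.png",cv2.cvtColor(np.vstack([i[:,:w] for i in ims])[:,:],cv2.COLOR_RGB2BGR)[:600])
E
```

```text
t 6.35 rail -120.0 0.1 z 70.4 F rail 0.8 -0.6 -0.4 grip -0.0
shift units [0.    0.001 0.336] rot units [-0.001  0.001 -0.002]
```

View pics/a.png

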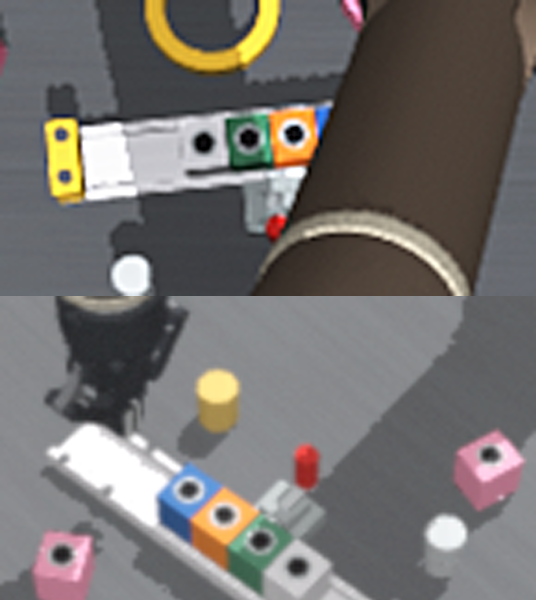

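The shut fingers hang over the open end of the channel, near (105,420), behind the blue block at (188,490). The row has not been disturbed. Next I descend and advance.

Emit:
servo_tool(
  delta_pos=[
    [0,0,0.06],
    [0,0,0.14],
    [0,0,0.22],
    [0,0,0.28],
    [0,0,0.32],
    [0,0,0.335],
    [0.03,0,0.335],
    [0.06,0,0.335],
    [0.1,0,0.335],
    [0.13,0,0.335],
  ],
  rotation=[
    [0,0,0],
    [0,0,0],
    [0,0,0],
    [0,0,0],
    [0,0,0],
    [0,0,0],
    [0,0,0],
    [0,0,0],
    [0,0,0],
    [0,0,0],
  ],
)

```text
time: 7.7
ee_pos: [595.0, -43.4, 20.9]
ee_rot: [0.001, 0.663, 0.748, -0.001]
wrist_force: [-0.4, -0.0, 0.5]
grip_width: 0.3
```

```bash
python3 go.py -7 0 20
```

```text
t 7.7 rail -100.0 -0.5 z 20.9 F rail 0.0 0.4 0.5 grip 0.3
shift units [ 0.62  -0.005  0.005] rot units [ 0.     0.001 -0.001]
```

Emit:
servo_tool(
  delta_pos=[
    [0.03,0,0],
    [0.06,0,0],
    [0.1,0,0],
    [0.14,0,0],
    [0.18,0,0],
    [0.22,0,0],
    [0.26,0,0],
    [0.3,0,0],
    [0.33,0,0],
    [0.35,0,0],
  ],
  rotation=[
    [0,0,0],
    [0,0,0],
    [0,0,0],
    [0,0,0],
    [0,0,0],
    [0,0,0],
    [0,0,0],
    [0,0,0],
    [0,0,0],
    [0,0,0],
  ],
)

```text
time: 8.95
ee_pos: [588.7, 9.0, 20.9]
ee_rot: [0.001, 0.663, 0.749, -0.001]
wrist_force: [1.1, -2.8, 1.6]
grip_width: 0.1
```

```bash
python3 go.py -7 0 20
```

```text
t 8.95 rail -47.2 -0.7 z 20.9 F rail -2.9 -0.7 1.6 grip 0.1
shift units [ 0.268 -0.005  0.006] rot units [ 0.     0.001 -0.001]
```

Contact, at about 3 N. Next I push to about x = -13 mm.

Emit:
servo_tool(
  delta_pos=[
    [0.02,0,0],
    [0.05,0,0],
    [0.08,0,0],
    [0.11,0,0],
    [0.14,0,0],
    [0.16,0,0],
    [0.18,0,0],
    [0.2,0,0],
    [0.22,0,0],
    [0.23,0,0],
  ],
  rotation=[
    [0,0,0],
    [0,0,0],
    [0,0,0],
    [0,0,0],
    [0,0,0],
    [0,0,0],
    [0,0,0],
    [0,0,0],
    [0,0,0],
    [0,0,0],
  ],
)

```text
time: 10.2
ee_pos: [584.6, 43.4, 20.9]
ee_rot: [0.001, 0.663, 0.749, -0.001]
wrist_force: [0.5, -5.2, 2.9]
grip_width: 0.0
```

```bash
python3 go.py -7 0 20
```

```text
t 10.2 rail -12.6 -0.9 z 20.9 F rail -5.2 0.2 2.9 grip 0.0
shift units [ 0.037 -0.006  0.006] rot units [ 0.     0.001 -0.001]
```

Emit:
servo_tool(
  delta_pos=[
    [0.005,0,0],
    [0.01,0,0],
    [0.015,0,0],
    [0.02,0,0],
    [0.025,0,0],
    [0.03,0,0],
    [0.035,0,0],
    [0.035,0,0],
    [0.035,0,0],
    [0.035,0,0],
  ],
  rotation=[
    [0,0,0],
    [0,0,0],
    [0,0,0],
    [0,0,0],
    [0,0,0],
    [0,0,0],
    [0,0,0],
    [0,0,0],
    [0,0,0],
    [0,0,0],
  ],
)

```text
time: 11.45
ee_pos: [584.0, 48.1, 20.9]
ee_rot: [0.001, 0.663, 0.748, -0.001]
wrist_force: [1.2, -5.7, 3.0]
grip_width: 0.1
```

```bash
python3 go.py -7 0 20
```

```text
t 11.45 rail -7.8 -0.9 z 20.9 F rail -5.8 -0.5 3.0 grip 0.1
shift units [ 0.005 -0.006  0.006] rot units [ 0.     0.002 -0.002]
```

Emit:
servo_tool(
  delta_pos=[
    [0.005,0,0],
    [0.01,0,0],
    [0.015,0,0],
    [0.02,0,0],
    [0.025,0,0],
    [0.03,0,0],
    [0.03,0,0],
    [0.03,0,0],
    [0.03,0,0],
    [0.03,0,0],
  ],
  rotation=[
    [0,0,0],
    [0,0,0],
    [0,0,0],
    [0,0,0],
    [0,0,0],
    [0,0,0],
    [0,0,0],
    [0,0,0],
    [0,0,0],
    [0,0,0],
  ],
)

```text
time: 12.7
ee_pos: [584.0, 48.2, 21.0]
ee_rot: [0.003, 0.664, 0.747, -0.002]
wrist_force: [1.5, -14.8, 2.6]
grip_width: 0.1
```

```bash
python3 go.py -7 0 20
```

```text
t 12.7 rail -7.8 -0.9 z 21.0 F rail -14.9 0.3 2.6 grip 0.1
shift units [ 0.005 -0.006  0.007] rot units [ 0.001  0.004 -0.004]
```

Solid resistance, 15 N with no motion, at x = -7.8 mm; I expected about -7. I retreat straight back, then up.

Emit:
servo_tool(
  delta_pos=[
    [-0.03,0,0],
    [-0.08,0,0],
    [-0.16,0,0],
    [-0.25,0,0],
    [-0.35,0,-0.05],
    [-0.4,0,-0.15],
    [-0.4,0,-0.3],
    [-0.4,0,-0.45],
    [-0.4,0,-0.6],
    [-0.4,0,-0.6],
  ],
  rotation=[
    [0,0,0],
    [0,0,0],
    [0,0,0],
    [0,0,0],
    [0,0,0],
    [0,0,0],
    [0,0,0],
    [0,0,0],
    [0,0,0],
    [0,0,0],
  ],
)

```text
time: 13.95
ee_pos: [592.4, -11.0, 114.1]
ee_rot: [0.004, 0.664, 0.747, -0.0]
wrist_force: [0.3, -0.9, -0.5]
grip_width: 0.0
```

```bash
python3 go.py -4 118 110
python3 - <<'E'
from h import *
ims=[]
for n,x0,y0,w,h in(("top",165,140,145,80),("scene",190,160,145,115)):
    p,d=read_camera(n); ims.append(cv2.resize(p[y0:y0+h,x0:x0+w],None,fx=5.4,fy=5.4,interpolation=cv2.INTER_CUBIC))
cv2.imwrite("pics/b.png",cv2.cvtColor(ims[1][:600],cv2.COLOR_RGB2BGR))
cv2.imwrite("pics/b2.png",cv2.cvtColor(ims[0],cv2.COLOR_RGB2BGR))
E
```

```text
t 13.95 rail -67.5 -1.9 z 114.1 F rail -0.9 -0.2 -0.5 grip 0.0
shift units [ 0.419 -0.802  0.02 ] rot units [ 0.004  0.004 -0.004]
```

View pics/b.png

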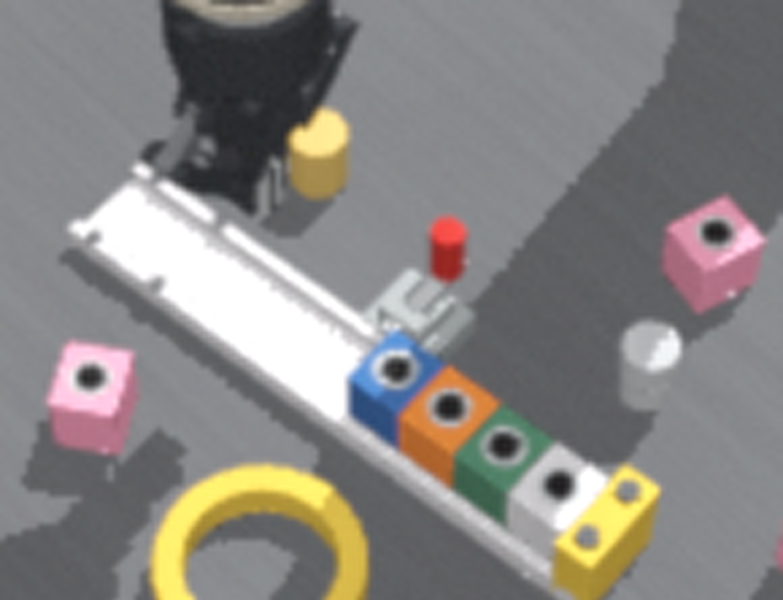

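The row sits tight against the stop: blue (397,370), orange (450,407), green (505,445), aluminium (560,485), with no gaps visible. The knob at (448,245) has not moved. Next I go outside the knob.

Emit:
servo_tool(
  delta_pos=[
    [0.04,-0.08,0],
    [0.1,-0.18,0],
    [0.16,-0.3,0],
    [0.22,-0.42,0],
    [0.28,-0.54,0],
    [0.34,-0.64,0],
    [0.38,-0.72,0],
    [0.41,-0.78,0],
    [0.415,-0.79,0],
    [0.415,-0.79,0],
  ],
  rotation=[
    [0,0,0],
    [0,0,0],
    [0,0,0],
    [0,0,0],
    [0,0,0],
    [0,0,0],
    [0,0,0],
    [0.004,0.004,-0.004],
    [0.004,0.004,-0.004],
    [0.004,0.004,-0.004],
  ],
)

```text
time: 15.3
ee_pos: [466.4, 37.1, 111.3]
ee_rot: [-0.001, 0.662, 0.749, -0.002]
wrist_force: [-0.4, 0.4, 0.1]
grip_width: 0.3
```

```bash
python3 go.py -4.5 116 39
```

```text
t 15.3 rail -4.4 117.3 z 111.3 F rail 0.5 0.4 0.1 grip 0.3
shift units [-0.001  0.01   0.482] rot units [-0.002  0.     0.   ]
```

Descend to z = 39 mm, which is above the bolt top (30) and below the knob top (66), then approach slowly.

Emit:
servo_tool(
  delta_pos=[
    [0,0,0.08],
    [0,0,0.2],
    [0,0,0.32],
    [0,0,0.42],
    [0,0,0.47],
    [0,0,0.48],
    [0,0.02,0.48],
    [0,0.05,0.48],
    [0,0.08,0.48],
    [0,0.1,0.48],
  ],
  rotation=[
    [0,0,0],
    [0,0,0],
    [0,0,0],
    [0,0,0],
    [0,0,0],
    [0,0,0],
    [0,0,0],
    [0,0,0],
    [0,0,0],
    [0,0,0],
  ],
)

```text
time: 16.55
ee_pos: [481.6, 39.0, 39.4]
ee_rot: [-0.001, 0.662, 0.749, -0.001]
wrist_force: [0.1, -0.4, 0.1]
grip_width: 0.3
```

```bash
python3 go.py -4.5 63 39
```

```text
t 16.55 rail -4.3 101.9 z 39.4 F rail -0.4 -0.0 0.1 grip 0.3
shift units [-0.001  0.26   0.002] rot units [-0.002  0.     0.   ]
```

Emit:
servo_tool(
  delta_pos=[
    [0,0.02,0],
    [0,0.04,0],
    [0,0.06,0],
    [0,0.08,0],
    [0,0.1,0],
    [0,0.12,0],
    [0,0.14,0],
    [0,0.16,0],
    [0,0.18,0],
    [0,0.2,0],
  ],
  rotation=[
    [0,0,0],
    [0,0,0],
    [0,0,0],
    [0,0,0],
    [0,0,0],
    [0,0,0],
    [0,0,0],
    [0,0,0],
    [0,0,0],
    [0,0,0],
  ],
)

```text
time: 17.8
ee_pos: [511.6, 42.8, 39.4]
ee_rot: [-0.001, 0.662, 0.749, -0.001]
wrist_force: [-2.1, 0.6, 0.5]
grip_width: 0.4
```

```bash
python3 go.py -4.5 63 39
```

```text
t 17.8 rail -4.3 71.7 z 39.4 F rail 0.8 2.0 0.5 grip 0.4
shift units [-0.001  0.058  0.002] rot units [-0.002  0.     0.   ]
```

Emit:
servo_tool(
  delta_pos=[
    [0,0.01,0],
    [0,0.02,0],
    [0,0.03,0],
    [0,0.04,0],
    [0,0.05,0],
    [0,0.06,0],
    [0,0.07,0],
    [0,0.08,0],
    [0,0.08,0],
    [0,0.08,0],
  ],
  rotation=[
    [0,0,0],
    [0,0,0],
    [0,0,0],
    [0,0,0],
    [0,0,0],
    [0,0,0],
    [0,0,0],
    [0,0,0],
    [0,0,0],
    [0,0,0],
  ],
)

```text
time: 19.05
ee_pos: [521.5, 44.0, 39.0]
ee_rot: [-0.002, 0.662, 0.749, -0.003]
wrist_force: [-7.3, -1.8, 6.7]
grip_width: -0.6
```

```bash
python3 go.py -4.5 63 39
```

```text
t 19.05 rail -4.3 61.7 z 39.0 F rail -0.9 7.5 6.7 grip -0.6
shift units [-0.001 -0.008  0.   ] rot units [-0.005 -0.     0.   ]
```

Emit:
servo_tool(
  delta_pos=[
    [0,0.007,0],
    [0,0.015,0],
    [0,0.02,0],
    [0,0.025,0],
    [0,0.03,0],
    [0,0.03,0],
    [0,0.03,0],
    [0,0.03,0],
    [0,0.03,0],
    [0,0.03,0],
  ],
  rotation=[
    [0,0,0],
    [0,0,0],
    [0,0,0],
    [0,0,0],
    [0,0,0],
    [0,0,0],
    [0,0,0],
    [0,0,0],
    [0,0,0],
    [0,0,0],
  ],
)

```text
time: 20.3
ee_pos: [521.5, 44.0, 38.4]
ee_rot: [-0.006, 0.662, 0.749, -0.005]
wrist_force: [-14.4, -1.1, 12.0]
grip_width: -0.3
```

```bash
python3 go.py -4.5 63 39
```

```text
t 20.3 rail -4.3 61.7 z 38.4 F rail 0.6 14.4 12.0 grip -0.3
shift units [-0.002 -0.009 -0.004] rot units [-0.01  -0.001  0.   ]
```

The hard stop is at y = 61.7 mm; I expected about 62.5. I back off outward, then lift.

Emit:
servo_tool(
  delta_pos=[
    [0,-0.02,0],
    [0,-0.06,0],
    [0,-0.12,0],
    [0,-0.2,0],
    [0,-0.28,0],
    [0,-0.34,-0.1],
    [0,-0.36,-0.3],
    [0,-0.36,-0.55],
    [0,-0.36,-0.8],
    [0,-0.36,-1],
  ],
  rotation=[
    [0,0,0],
    [0,0,0],
    [0,0,0],
    [0,0,0],
    [0,0,0],
    [0,0,0],
    [0,0,0],
    [0,0,0],
    [0,0,0],
    [0,0,0],
  ],
)

```text
time: 21.55
ee_pos: [469.9, 37.4, 190.6]
ee_rot: [-0.005, 0.662, 0.749, -0.005]
wrist_force: [0.9, 0.7, -0.4]
grip_width: -0.0
```

Emit:
servo_tool(
  delta_pos=[
    [0,-0.05,0],
    [-0.05,-0.15,0],
    [-0.1,-0.25,0],
    [-0.15,-0.3,0],
    [-0.2,-0.3,0],
    [-0.2,-0.3,0],
    [-0.2,-0.3,0],
    [-0.2,-0.3,0],
    [-0.2,-0.3,0],
    [-0.2,-0.3,0],
  ],
  rotation=[
    [0,0,0],
    [0,0,0],
    [0,0,0],
    [0,0,0],
    [0,0,0],
    [0,0,0],
    [0,0,0],
    [0,0,0],
    [0,0,0],
    [0,0,0],
  ],
)

```text
time: 22.8
ee_pos: [428.9, 2.2, 191.2]
ee_rot: [-0.005, 0.662, 0.749, -0.005]
wrist_force: [0.1, 0.3, -0.1]
grip_width: -0.0
```

```bash
python3 go.py
python3 - <<'E'
from h import *
e=np.array([-.1226,.9925]);nn=np.array([-.9925,-.1226]);O=np.array([582.2,55.8])
ims=[]
for n,x0,y0,w,h in(("top",165,140,145,90),("scene",190,160,145,111)):
    p,d=read_camera(n); X,m=cloud(n,p,d)
    H,S,V=[a.astype(int) for a in cv2.split(cv2.cvtColor(p,cv2.COLOR_RGB2HSV))]
    q=np.hypot(X[...,0]-540,X[...,1]-48)<90
    k=m&q&(S>150)&((H<5)|(H>175))&(X[...,2]>61)&(X[...,2]<71)
    if k.any(): D=X[k].mean(0)[:2]-O; print(n,k.sum(),"knob",D@e,D@nn)
    ims.append(cv2.resize(p[y0:y0+h,x0:x0+w],None,fx=5.4,fy=5.4,interpolation=cv2.INTER_CUBIC)[:600])
cv2.imwrite("pics/c_top.png",cv2.cvtColor(ims[0],cv2.COLOR_RGB2BGR));cv2.imwrite("pics/c_scene.png",cv2.cvtColor(ims[1],cv2.COLOR_RGB2BGR))
E
```

```text
t 22.8 rail -34.4 158.7 z 191.2 F rail 0.3 -0.1 -0.1 grip -0.0
scene 24 knob -4.230909712603411 37.023527072504265
```

View pics/c_scene.png

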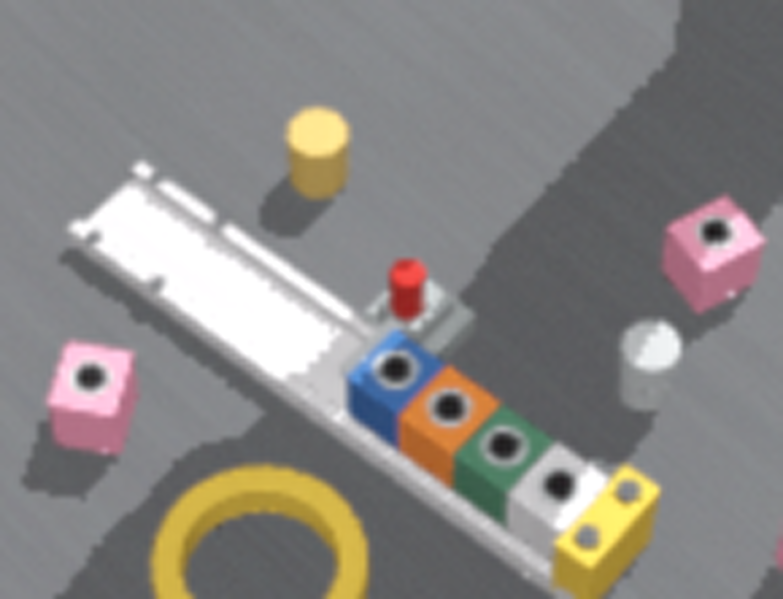

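View pics/c_top.png

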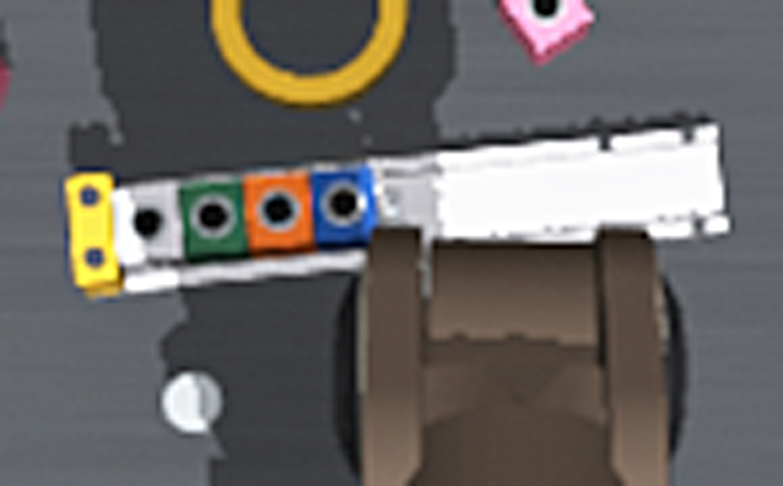

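The row is home with no gaps: the aluminium block meets the stop at (120,230) in the top crop, and blue is last at (345,203). The blade lies in the channel right behind blue at (390,200). The knob measures y = 37 mm, against 39 nominal for fully in. The arm is clear and the bystanders have not moved, so I hand in.

```bash
python3 -c "from rig import *;print(finish_job())"
```

```text
the job is handed in; nothing more can be done
None
```

The row of four blocks is home against the yellow stop and the keeper is pushed fully in behind the last (blue) block. I handed the job in at about 23 s of the 48 s allowed; `finish_job()` gives no verdict.

- **Row:** I pushed it from behind with shut fingers until it held firm against about 15 N. The fingertips stopped at rail x = -7.8 mm, where about -7 was expected. Both cameras then showed no gaps between the blocks or at the stop.
- **Keeper:** I pushed the knob inward to its hard stop, where it held against about 14 N along the push. The knob then measured about 37 mm from the channel midline, where 39 is fully in; that 2 mm difference is within the calibration error. The top view shows the bolt blade behind the blue block. That view's knob reading failed because the arm hid the knob, so the 37 mm comes from the scene camera only.
- **Force reading:** While pressing the knob at its stop, the wrist also read about 12 N upward, which I did not explain. It is far below the limit.
- **Rest of the bench:** The arm was clear of everything at the end. The socket, bushing, tape roll and the pink blocks in view had not visibly moved. I did not re-check the tools, spray can or jar in the last pictures, but the arm stayed well away from them.

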